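# Load a bracket into the corner of a drilling fixture and hold it

## Robot

A 7-joint arm with a two-finger parallel gripper is mounted at the origin on the work surface. World frame = base frame: x ahead of the robot, y to its left, z up, the work surface at z = 0. Lengths are in m, angles in rad, forces in N, time in s.
With the tool pointing down it reaches from about 0.425 to 1.025 m from the base axis. Payload 9.4 kg.
Tool frame: the origin (TCP) lies at the very end of the fingers, on their centre line; the grasp point (between the pads) lies 19 mm behind it; z points along the fingers, y is the line along which they close (so a half turn about z gives the same grasp; the last joint's range is limited). The gripper opens to 93 mm and grips with 3 to 60 N. Pads are 15 mm wide; open, the fingers measure 128 mm over their backs; the gripper's body (75 mm by 188 mm) begins 65 mm behind the grasp point.
Start: joints at [1.101, 0.599, -0.003, 1.599, 0.002, 0.943, -0.08], TCP at [0.278, -0.67, 0.219] pointing down, gripper open.
Joint ranges: [-2.57, 2.57], [-0.35, 1.97], [-1.29, 1.29], [0.11, 2.56], [-1.05, 4.19], [0.11, 1.86], [-2.63, 2.63]. Speed limits (rad/s): [2.22, 2.22, 3.01, 3.01, 3.14, 3.14, 3.14].

## Interface

Orientations are given as a unit quaternion [x, y, z, w].
In Python, from bench import get_obs, capture, camera_info, hand_in gives the robot as it stands. The module is installed in compiled form; this text tells all that it offers.
- The arm moves only by the tool drive_tool, never from a script. Its argument "plan" is a list of rows, each an object of numbers: "x", "y", "z": the shift along the tool's x, y, z as a fraction of full scale; "ax", "ay", "az": the turn, a rotation vector about the tool's x, y, z as a fraction of full scale. A call has 1 to 10 rows; each row shifts and turns the commanded pose from where the row before left it, along the tool's axes as they then stand; what a row does not reach is not made up. Full scale, the value 1, is 20 mm for a shift and 5 degrees for a turn. A row lasts 1/12 s, in which the tool goes at most 41.7 mm and 7.16 degrees, less where a joint would pass 70% of its speed; a pose out of reach is approached as far as the arm can. A call with a number of a shift or a turn outside -1 to 1 is refused whole. A call with a gripper value outside its range is refused whole. "hand" is the closure, from -1 (fully open) to 1 (shut), set as the call begins (left out, the last holds). The fingers move at their own pace and stop on an object; the grip force is fixed at half the most. Time passes only in rows, so rows that do not move let the fingers close. It gives the time, the measured TCP pose, the force, the opening and the grip force at its end, in the units of the state.
- get_obs(): the state, without advancing time (a new reading comes with each control period).
- capture(name): name is "scene" or "top" or "wrist"; returns (picture, depth): 384x512x3 uint8, red, green, blue; 384x512 float32, m along the optical axis (not along the pixel's ray), 0 where there is no reading.
- camera_info(name): a dict with "fovy" (degrees; the focal length in pixels is half the picture's height over the tangent of half this angle, whatever the lens; pixels are square), "cx", "cy" (the principal point, pixels), "eye" and "orientation" of the camera in the world. Camera axes: x right, y down, z forward; pixel columns grow to the right and rows downward; lengths in m; the calibration is good to about 2 mm. A picture is of the moment at which its call begins: read the wrist's pose just before it. camera_info takes no time and is no camera call; for the wrist camera it gives the pose at the moment of the call.
- hand_in(): hands the job in; it is judged then, once.
The state is a dict: "time": time; "q": joint angles; "joint_vel": joint speeds; "effort": joint torques, N m; "ee_pos": TCP position; "eef_rot": TCP orientation; "force": force on the tool from outside, world axes, zero at the start; "moment": the same for the moment, N m; "grip_width": finger opening in m; "gripper_force": force on a finger pad.
Only numpy, scipy, OpenCV 4.12 (cv2) and the standard library are available. Lean on these libraries where they do the work, as an engineer would, in place of code of your own. Each camera call takes 0.05 s, during which the arm holds its last target. There are 200 camera calls.

## Task

Clear the leftover round bush off the drilling fixture into the grey tray. Then pick up the dark bracket, set it flat on the fixture plate with its long side along the long fence and its tall lug end towards the short end fence, and press it firmly into the corner so that it bears flush on both fences at once. Finish still gripping the bracket and pressing it there, as if waiting for the clamp, and leave everything else on the bench where it is.

Things in the scene. Friction and masses are not known exactly. Their poses are not given: they have to be found in the camera images.
- fixture: Fixed steel drilling plate, 150 (x) by 180 (y) by 16 mm thick; origin at the centre of its underside, z up; position and yaw vary. Plate and fences are ground and oiled (friction about 0.18). Two fences stand 18 mm over its top: the long fence's working face is the plane x = +50 mm (facing -x), the end fence's is y = -65 mm (facing +y), in this frame; the bracket belongs in that corner.
- long_fence: Fixed aluminium bar on the fixture plate, 18 by 125 by 18 mm high, running along the fixture's y; origin at the centre of its underside, on the plate, at (59, 12.5, 16) mm in the fixture frame. Axes as the fixture's. Rigid.
- end_fence: Fixed aluminium bar on the fixture plate, 95 by 18 by 18 mm high, running along the fixture's x; origin at the centre of its underside, on the plate, at (-12.5, -74, 16) mm in the fixture frame. Axes as the fixture's. Rigid; a 15 mm gap is left between the bars at the corner.
- bracket: Dark cast bracket, loose on the bench, about 0.5 kg. Base flange 100 (x) by 64 (y) by 14 mm; origin at the centre of its underside, z up. On its centre line a web 14 mm thick in y: x = 0 to 44 mm a round-topped lug 74 mm high, x = -42 to 0 a rib 34 mm high. Lug end is +x. Grip across the lug's flat sides. When loaded, +x points to the fixture's -y, origin at (18, -15, 16) mm in the fixture frame.
- bracket_lug (a point): Centre of the bracket's tall lug, at (22, 0, 52) mm in the bracket frame. The bracket balances about x = 5 mm, so gripped at about x = 10 mm it hangs level; the fingertips may come down to the flange top.
- bush: Loose round steel bush (thick tube with an 18 mm bore), 36 mm outside diameter, 45 mm high, standing upright on the fixture plate where the bracket must go, about 0.22 kg; origin at the centre of its underside, 16 mm above the bench.
- bush_mid (a point): Centre of the bush, 22.5 mm above its underside.
- tray: Fixed grey plastic open tray, 100 (x) by 130 (y) by 30 mm high, walls and floor 4 to 5 mm thick; origin at the centre of its underside. Its position and yaw vary.
- flange: Bystander: loose dark round pipe flange, 84 mm diameter disc 14 mm thick with a 40 mm hub, 50 mm high in all; origin at the centre of its underside. The bracket and the flange may swap places.
- hammer: Bystander: hammer lying on the bench at the robot's left, about 0.3 m long.
- casting: Bystander: heavy dark machined casting, 110 by 120 mm, 102 mm high, at the far left of the work; origin at the centre of its underside.

How it is judged:
On the way, in this order (a step that is already met when the one before it is completed fails the run):
1. the bush has been put in the tray and let go (x of bush_mid in the frame of tray between -0.05 and 0.05 m and y of bush_mid in the frame of tray between -0.065 and 0.065 m and height (world z) of bush_mid below 0.045 m and contact force between the fingers and bush below 0.1 N), for 0.2 s.
2. the bracket has been picked up off the bench (height (world z) of bracket above 0.025 m and contact force between the fingers and bracket above 0.5 N and contact force between bracket and fixture below 0.1 N), for 0.2 s.
At the end, for the whole second after the job is handed in: Bush in the tray. Bracket flat on the plate (3 mm, 0.03 rad), lug end to the end fence, within 2.5 mm of home both ways and square within 0.03 rad, pressing on each fence with over 3 N, at rest and still held by the fingers (over 2 N) (x of bracket in the frame of fixture between 0.0155 and 0.0205 m and y of bracket in the frame of fixture between -0.0175 and -0.0125 m and z of bracket in the frame of fixture between 0.013 and 0.019 m and y of bracket_lug in the frame of fixture below -0.03 m and angle between the x axis of bracket and the y axis of fixture, either way round below 0.03 rad and angle between bracket's own z axis and vertical below 0.03 rad and contact force between bracket and long_fence above 3 N and contact force between bracket and end_fence above 3 N and contact force between the fingers and bracket above 2 N and linear speed of bracket below 0.01 m/s and x of bush_mid in the frame of tray between -0.05 and 0.05 m and y of bush_mid in the frame of tray between -0.065 and 0.065 m and height (world z) of bush_mid below 0.045 m); the arm keeps its last pose, push and grip.
It fails at once if the flange, the hammer or the casting was moved more than 40 mm (distance of any of flange, hammer, casting from where it was at the start of the episode above 0.04 m).
It also fails if it takes over 64 s, if anything falls off the work surface, if the arm or the gripper's body presses on something with over 40 N, if the wrist force passes 120 N, or if a joint passes its speed limit or range.

## Working session

There is one attempt and no reset: what is moved stays moved. The work goes in short steps, Python scripts to look and compute and a tool call to move; the robot and the scene stay as the last step left them, time stands still between calls to the robot, and variables do not carry over. Pictures are saved under pics/ and viewed, at most 10 in all, crops included, and the job is handed in when it is done.

Besides the shell and the picture viewer there is one more tool, called after "Emit:" as a command line: name --argument value ..., lists and objects as JSON in quotes. drive_tool: Moves the arm, as the interface text tells. Shift numbers are shares of 20 mm and turn numbers shares of 5 degrees, none past 1 either way. Its arguments: {"type":"object","properties":{"plan":{"type":"array","items":{"type":"object","properties":{"x":{"type":"number"},"y":{"type":"number"},"z":{"type":"number"},"ax":{"type":"number"},"ay":{"type":"number"},"az":{"type":"number"}}}},"hand":{"type":"number"}},"required":["plan"]}

```bash
mkdir -p pics; cat > h.py <<'E'
import numpy as np, cv2
from bench import get_obs, capture, camera_info
from scipy.spatial.transform import Rotation as R
def cloud(n):
    ci=camera_info(n); im,d=capture(n)
    f=192/np.tan(np.radians(ci['fovy'])/2)
    v,u=np.mgrid[0:384,0:512]
    p=np.stack([(u-ci['cx'])/f*d,(v-ci['cy'])/f*d,d],-1)
    q=np.array(ci['orientation'])
    Rm=q if q.shape==(3,3) else R.from_quat(q).as_matrix()
    P=p@Rm.T+np.array(ci['eye']); P[d<=0]=np.nan
    return im,d,P
def save(n,im): cv2.imwrite(f'pics/{n}.png',im[...,::-1])
E
python3 - <<'E'
from h import *
o=get_obs(); print({k:np.round(v,3) for k,v in o.items()})
a=[]
for n in ('top','scene'):
    print(camera_info(n)); im,d,P=cloud(n); a.append(im); np.savez(n,im=im,P=P)
    print(np.nanpercentile(P[...,2],[1,10,50,90,99]))
save('top0',a[0]); save('scene0',a[1])
E
```

```text
{'time': np.float64(0.0), 'q': array([ 1.101,  0.6  , -0.003,  1.6  ,  0.002,  0.943, -0.08 ]), 'joint_vel': array([-0.001,  0.001,  0.   ,  0.001,  0.001,  0.   , -0.002]), 'effort': array([ 0.0000e+00, -7.6510e+01,  1.4970e+00, -2.5236e+01, -5.2000e-02,
        1.7000e-02,  0.0000e+00]), 'ee_pos': array([ 0.277, -0.669,  0.218]), 'eef_rot': array([ 0.981,  0.195, -0.   , -0.001]), 'force': array([ 0.06 , -0.778,  0.188]), 'moment': array([-0.016, -0.026, -0.004]), 'gripper_force': np.float64(0.0), 'grip_width': np.float64(0.093)}
{'fovy': 57.74160738391472, 'cx': 254.12708289778868, 'cy': 184.00961618929227, 'eye': array([0.32145181, 0.09863405, 0.98746905]), 'orientation': array([-0.686984  ,  0.71904858, -0.07465876,  0.07381183])}
[-0.75797763 -0.74951885 -0.00094887  0.01642674  0.12148213]
{'fovy': 47.60083248237992, 'cx': 245.10165672914104, 'cy': 197.48727057066307, 'eye': array([ 1.36713546, -0.44228725,  0.87450285]), 'orientation': array([ 0.79530451,  0.42502288, -0.21474891, -0.3751389 ])}
[-7.56057636e-01 -7.45578871e-01 -5.07600332e-04  1.24071301e-01
  4.64880910e-01]
```

View pics/top0.png

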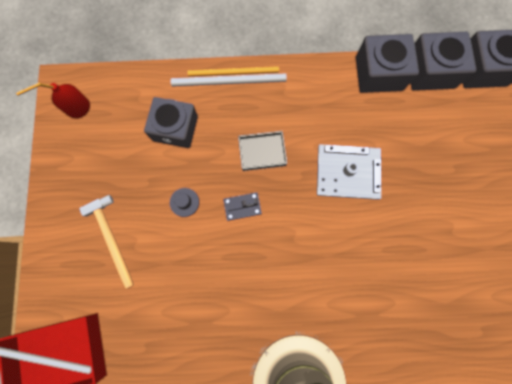

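View pics/scene0.png

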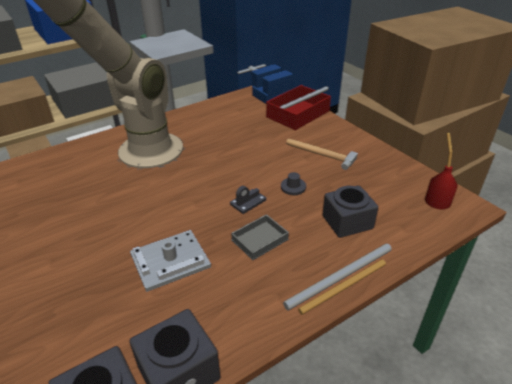

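The top view shows the fixture at (350,171), with the long fence on the far side at (347,150) and the end fence to the right at (377,176). The bush is at (351,169), the tray at (262,150), the bracket at (242,206) and the flange at (184,202). The scene view agrees with this, and the bracket's lug is on the left of the bracket in the top view's mirror sense, so I still need to check its direction.

```bash
python3 - <<'E'
from h import *
z=np.load('top.npz'); im,P=z['im'],z['P']
s=np.load('scene.npz'); 
def rect(pts):
    r=cv2.minAreaRect((pts[:,:2]*1000).astype(np.float32)); return np.round(r[0],1),np.round(r[1],1),round(r[2],2)
def reg(P,u0,u1,v0,v1): return P[v0:v1,u0:u1].reshape(-1,3)
def band(p,a,b): return p[(p[:,2]>a)&(p[:,2]<b)]
bench=np.nanmedian(reg(P,150,400,220,300)[:,2]); print('bench z',bench)
f=reg(P,305,395,135,210); print('plate',rect(band(f,.010,.05)))
t=reg(P,230,295,125,178); print('tray',rect(band(t,.015,.05)),rect(band(t,.024,.05)))
b=reg(P,215,268,185,228); print('br',rect(band(b,.008,.1))); l=band(b,.045,.1); print('lug',l.mean(0),l.max(0),len(l))
r=band(b,.025,.04); print('rib',r.mean(0),len(r))
bu=reg(P,335,368,155,185); bu=band(bu,.045,.08); print('bush',bu.mean(0),bu.min(0),bu.max(0),len(bu))
fe=band(f,.028,.04);print('fence pts',len(fe))
# scene
P=s['P'];Q=P.reshape(-1,3)
def box(c,h,a,b): return Q[(abs(Q[:,0]-c[0])<h)&(abs(Q[:,1]-c[1])<h)&(Q[:,2]>a)&(Q[:,2]<b)]
for n,p in (('br',b),('bush',bu)):
    c=np.nanmean(band(p,.008,.1),0); w=box(c,.07 if n=='br' else .03,.045,.1); print('scene',n,w.mean(0),w.min(0),w.max(0),len(w))
c=np.nanmean(band(f,.01,.05),0); print('scene plate',rect(box(c,.14,.010,.07)))
g=cv2.resize(np.hstack([im[130:230,200:290],im[130:230,305:395]]),None,fx=4,fy=4,interpolation=cv2.INTER_CUBIC); save('crop1',g)
E
```

```text
bench z -0.0008856731063934808
plate (array([ 553.6, -183.1]), array([180.5, 150.3]), 83.74)
tray (array([625.6,  64.3]), array([101.5, 130.3]), 4.52) (array([625.6,  64.3]), array([101.5, 130.3]), 4.52)
br (array([466.6, 129. ]), array([64. , 99.9]), 8.3)
lug [0.46844344 0.10750403 0.06600385] [0.4783733  0.12834002 0.07695295] 104
rib [0.46323677 0.14332356 0.03263542] 94
bush [ 0.55315886 -0.1795106   0.05781933] [ 0.53646337 -0.19720545  0.04573406] [ 0.57264611 -0.16284023  0.06331131] 125
fence pts 534
scene br [0.4790677  0.10459824 0.06077381] [0.46203496 0.08541209 0.04500715] [0.48829675 0.13268876 0.07723441] 120
scene bush [ 0.56246063 -0.18135499  0.05683526] [ 0.54143584 -0.19811383  0.0455107 ] [ 0.57844666 -0.16324771  0.06542394] 148
scene plate (array([ 558.4, -181.9]), array([180.7, 156.6]), 83.46)
```

View pics/crop1.png

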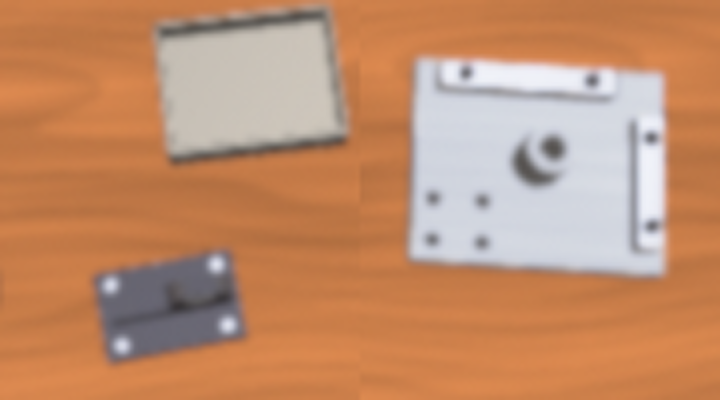

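The crop shows the bracket's lug at its right end, towards world -y, so no half turn is needed. The fixture yaw is about -6.3°, the tray's 4.5°, and the bracket's x axis points to -81.7°. The sizes match the ones given. I'll turn the tool y axis to -6.3°.

Emit:
drive_tool --hand -0.2 --plan '[{"az": -1}, {"az": -1}, {"az": -1}, {"az": -1}, {"az": -1}, {"az": -1}, {"az": -1}, {"az": -1}, {"az": -1}, {"az": -1}]'

```text
invalid input at $.plan[0]: expected keys x, y, z, ax, ay, az
```

Emit:
drive_tool --plan '[{"az": -1}, {"az": -1}, {"az": -0.25}, {"x": 1, "y": 0.45}, {"x": 1, "y": 0.45}, {"x": 1, "y": 0.45}, {"x": 1, "y": 0.45}, {"x": 1, "y": 0.45}, {"x": 1, "y": 0.45}, {"x": 1, "y": 0.45}]'

```text
invalid input at $.plan[0]: expected keys x, y, z, ax, ay, az
```

```bash
cat >> h.py <<'E'
def go(x,y,z,yaw):
    "remaining shift in tool axes (units), and turn (units), to TCP x,y,z with tool y at yaw deg"
    o=get_obs(); M=R.from_quat(o['eef_rot']).as_matrix(); p=np.array(o['ee_pos'])
    a=np.radians(yaw); Y=np.array([np.cos(a),np.sin(a),0]); Z=np.array([0,0,-1.]); T=np.stack([np.cross(Y,Z),Y,Z],1)
    print('t',round(float(o['time']),2),'p',np.round(p,4),'yaw',np.round(np.degrees(np.arctan2(M[1,1],M[0,1])),2),
      '\n shift tool',np.round(M.T@(np.array([x,y,z])-p)/.02,2),'turn',np.round(np.degrees(R.from_matrix(M.T@T).as_rotvec())/5,2),
      'grip',round(float(o['grip_width']),4),round(float(o['gripper_force']),1),'F',np.round(o['force'],1),'q7',np.round(o['q'],2))
E
python3 -c "
from h import *
go(.5545,-.18,.20,-6.26)"
```

```text
t 0.1 p [ 0.2773 -0.6694  0.2178] yaw -67.49 
 shift tool [ 22.17 -17.3    0.91] turn [-2.000e-02 -1.000e-02 -1.225e+01] grip 0.0931 0.0 F [ 0.  -0.1 -0.3] q7 [ 1.1   0.6  -0.    1.6   0.    0.94 -0.08]
```

Emit:
drive_tool --hand -0.2 --plan '[{"x": 0, "y": 0, "z": 0, "ax": 0, "ay": 0, "az": -1}, {"x": 0, "y": 0, "z": 0, "ax": 0, "ay": 0, "az": -1}, {"x": 0, "y": 0, "z": 0, "ax": 0, "ay": 0, "az": -1}, {"x": 0, "y": 0, "z": 0, "ax": 0, "ay": 0, "az": -1}, {"x": 0, "y": 0, "z": 0, "ax": 0, "ay": 0, "az": -1}, {"x": 0, "y": 0, "z": 0, "ax": 0, "ay": 0, "az": -1}, {"x": 0, "y": 0, "z": 0, "ax": 0, "ay": 0, "az": -1}, {"x": 0, "y": 0, "z": 0, "ax": 0, "ay": 0, "az": -1}, {"x": 0, "y": 0, "z": 0, "ax": 0, "ay": 0, "az": -1}, {"x": 0, "y": 0, "z": 0, "ax": 0, "ay": 0, "az": -1}]'

```text
time: 0.93
ee_pos: [0.2773, -0.6695, 0.2181]
eef_rot: [0.805, 0.593, 0.0, -0.0]
force: [-1.1, -0.5, -0.7]
grip_width: 0.0556
gripper_force: 0.0
```

Emit:
drive_tool --plan '[{"x": 0, "y": 0, "z": 0, "ax": 0, "ay": 0, "az": -1}, {"x": 0, "y": 0, "z": 0, "ax": 0, "ay": 0, "az": -1}, {"x": 0, "y": 0, "z": 0, "ax": 0, "ay": 0, "az": -0.25}, {"x": 1, "y": 0.43, "z": 0, "ax": 0, "ay": 0, "az": 0}, {"x": 1, "y": 0.43, "z": 0, "ax": 0, "ay": 0, "az": 0}, {"x": 1, "y": 0.43, "z": 0, "ax": 0, "ay": 0, "az": 0}, {"x": 1, "y": 0.43, "z": 0, "ax": 0, "ay": 0, "az": 0}, {"x": 1, "y": 0.43, "z": 0, "ax": 0, "ay": 0, "az": 0}, {"x": 1, "y": 0.43, "z": 0, "ax": 0, "ay": 0, "az": 0}, {"x": 1, "y": 0.43, "z": 0, "ax": 0, "ay": 0, "az": 0}]'

```text
time: 1.77
ee_pos: [0.3529, -0.5361, 0.2184]
eef_rot: [0.745, 0.667, 0.0, -0.0]
force: [0.9, -1.0, -0.6]
grip_width: 0.0557
gripper_force: 0.0
```

Emit:
drive_tool --plan '[{"x": 1, "y": 0.43, "z": 0, "ax": 0, "ay": 0, "az": 0}, {"x": 1, "y": 0.43, "z": 0, "ax": 0, "ay": 0, "az": 0}, {"x": 1, "y": 0.43, "z": 0, "ax": 0, "ay": 0, "az": 0}, {"x": 1, "y": 0.43, "z": 0, "ax": 0, "ay": 0, "az": 0}, {"x": 1, "y": 0.43, "z": 0, "ax": 0, "ay": 0, "az": 0}, {"x": 1, "y": 0.43, "z": 0, "ax": 0, "ay": 0, "az": 0}, {"x": 1, "y": 0.43, "z": 0, "ax": 0, "ay": 0, "az": 0}, {"x": 1, "y": 0.43, "z": 0, "ax": 0, "ay": 0, "az": 0}, {"x": 1, "y": 0.43, "z": 0, "ax": 0, "ay": 0, "az": 0}, {"x": 0, "y": 0, "z": 0, "ax": 0, "ay": 0, "az": 0}]'

```text
time: 2.6
ee_pos: [0.4517, -0.3623, 0.2188]
eef_rot: [0.743, 0.669, 0.001, -0.0]
force: [0.6, 1.1, -0.0]
grip_width: 0.0559
gripper_force: 0.0
```

```bash
python3 -c "
from h import *
go(.5545,-.18,.20,-6.26)"
```

```text
t 2.6 p [ 0.4517 -0.3623  0.2188] yaw -6.05 
 shift tool [9.6  4.15 0.96] turn [ 0.01 -0.02  0.04] grip 0.0559 0.0 F [ 0.6  1.1 -0. ] q7 [ 0.82  0.44 -0.34  1.93  0.19  0.81  0.27]
```

Emit:
drive_tool --plan '[{"x": 0.96, "y": 0.415, "z": 0, "ax": 0, "ay": 0, "az": 0}, {"x": 0.96, "y": 0.415, "z": 0, "ax": 0, "ay": 0, "az": 0}, {"x": 0.96, "y": 0.415, "z": 0, "ax": 0, "ay": 0, "az": 0}, {"x": 0.96, "y": 0.415, "z": 0, "ax": 0, "ay": 0, "az": 0}, {"x": 0.96, "y": 0.415, "z": 0, "ax": 0, "ay": 0, "az": 0}, {"x": 0.96, "y": 0.415, "z": 0, "ax": 0, "ay": 0, "az": 0}, {"x": 0.96, "y": 0.415, "z": 0, "ax": 0, "ay": 0, "az": 0}, {"x": 0.96, "y": 0.415, "z": 0, "ax": 0, "ay": 0, "az": 0}, {"x": 0.96, "y": 0.415, "z": 0, "ax": 0, "ay": 0, "az": 0}, {"x": 0.96, "y": 0.415, "z": 0, "ax": 0, "ay": 0, "az": 0}]'

```text
time: 3.43
ee_pos: [0.5527, -0.1844, 0.2185]
eef_rot: [0.745, 0.667, -0.0, -0.0]
force: [0.6, -0.7, -0.2]
grip_width: 0.0555
gripper_force: 0.0
```

Emit:
drive_tool --plan '[{"x": 0, "y": 0, "z": 0, "ax": 0, "ay": 0, "az": 0}, {"x": 0, "y": 0, "z": 0, "ax": 0, "ay": 0, "az": 0}, {"x": 0, "y": 0, "z": 0, "ax": 0, "ay": 0, "az": 0}]'

```text
time: 3.68
ee_pos: [0.5519, -0.1857, 0.2184]
eef_rot: [0.745, 0.667, -0.0, -0.0]
force: [0.2, -0.5, 0.6]
grip_width: 0.0559
gripper_force: 0.0
```

```bash
python3 - <<'E'
from h import *
go(.5545,-.18,.20,-6.26)
im,d,P=cloud('wrist'); save('w1',im); np.savez('w1',im=im,P=P); print(camera_info('wrist'))
Q=P.reshape(-1,3); Q=Q[np.isfinite(Q[:,2])]
b=Q[(np.hypot(Q[:,0]-.5545,Q[:,1]+.18)<.035)&(Q[:,2]>.055)&(Q[:,2]<.066)]
if len(b): print('bush top',b.mean(0),cv2.minEnclosingCircle((b[:,:2]*1000).astype(np.float32)))
f=Q[(Q[:,2]>.028)&(Q[:,2]<.040)&(np.hypot(Q[:,0]-.55,Q[:,1]+.18)<.15)&(np.hypot(Q[:,0]-.5545,Q[:,1]+.18)>.035)]
s,c=np.sin(np.radians(-6.26)),np.cos(np.radians(-6.26))
L=(f[:,:2]-[.5536,-.1831])@np.array([[c,-s],[s,c]])*1000
for n,m in (('long',(L[:,0]>40)&(L[:,1]>-62)),('end',(L[:,1]<-55)&(L[:,0]<40))):
    if m.sum()>20: print(n,m.sum(),cv2.minAreaRect(L[m].astype(np.float32)),cv2.minAreaRect((f[m,:2]*1000).astype(np.float32)), f[m,2].mean())
E
```

```text
t 3.68 p [ 0.5519 -0.1857  0.2184] yaw -6.32 
 shift tool [0.3  0.1  0.92] turn [-0.01  0.01 -0.01] grip 0.0559 0.0 F [ 0.2 -0.5  0.6] q7 [ 0.47  0.45 -0.35  1.92  0.21  0.81 -0.1 ]
{'fovy': 66.85521805616949, 'cx': 252.88896995689342, 'cy': 193.2607527745288, 'eye': array([ 0.55974475, -0.1181765 ,  0.38447015]), 'orientation': array([ 0.99050653, -0.05468448, -0.00689805,  0.1259319 ])}
bush top [ 0.55654542 -0.18177434  0.0606876 ] ((556.5712280273438, -182.53468322753906), 17.852632522583008)
long 1574 ((61.48057556152344, 10.662864685058594), (123.55965423583984, 18.352428436279297), 89.72713470458984) ((615.8765869140625, -179.20460510253906), (123.55964660644531, 18.35243034362793), 83.46707153320312) 0.03428110089372485
end 1058 ((-10.322399139404297, -74.87864685058594), (18.269020080566406, 94.35600280761719), 89.93682861328125) ((535.1743774414062, -256.4066162109375), (18.26902198791504, 94.35601806640625), 83.67684173583984) 0.03406062859105831
```

View pics/w1.png

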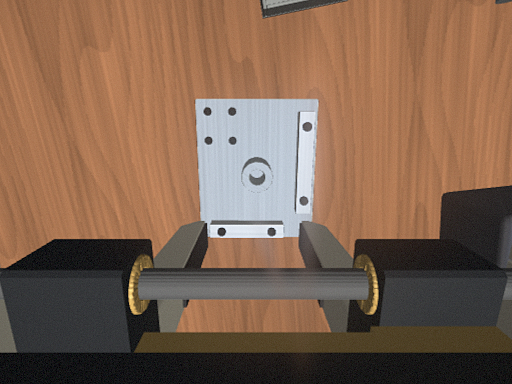

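The wrist view shows the bush at (257,175), the long fence at (305,160) and the end fence at (247,229). Its fixture position agrees with the top camera to about 2 mm. Descending onto the bush.

Emit:
drive_tool --plan '[{"x": 0.23, "y": 0.18, "z": 1, "ax": 0, "ay": 0, "az": 0}, {"x": 0, "y": 0, "z": 1, "ax": 0, "ay": 0, "az": 0}, {"x": 0, "y": 0, "z": 1, "ax": 0, "ay": 0, "az": 0}, {"x": 0, "y": 0, "z": 1, "ax": 0, "ay": 0, "az": 0}, {"x": 0, "y": 0, "z": 1, "ax": 0, "ay": 0, "az": 0}, {"x": 0, "y": 0, "z": 1, "ax": 0, "ay": 0, "az": 0}, {"x": 0, "y": 0, "z": 1, "ax": 0, "ay": 0, "az": 0}, {"x": 0, "y": 0, "z": 1, "ax": 0, "ay": 0, "az": 0}, {"x": 0, "y": 0, "z": 0.6, "ax": 0, "ay": 0, "az": 0}, {"x": 0, "y": 0, "z": 0.6, "ax": 0, "ay": 0, "az": 0}]'

```text
time: 4.57
ee_pos: [0.5559, -0.1817, 0.0336]
eef_rot: [0.745, 0.667, -0.0, -0.0]
force: [-0.6, -0.4, -0.3]
grip_width: 0.0559
gripper_force: 0.0
```

Emit:
drive_tool --hand 1 --plan '[{"x": 0, "y": 0, "z": 0, "ax": 0, "ay": 0, "az": 0}, {"x": 0, "y": 0, "z": 0, "ax": 0, "ay": 0, "az": 0}, {"x": 0, "y": 0, "z": 0, "ax": 0, "ay": 0, "az": 0}, {"x": 0, "y": 0, "z": 0, "ax": 0, "ay": 0, "az": 0}, {"x": 0, "y": 0, "z": 0, "ax": 0, "ay": 0, "az": 0}, {"x": 0, "y": 0, "z": 0, "ax": 0, "ay": 0, "az": 0}]'

```text
time: 5.07
ee_pos: [0.5571, -0.1809, 0.0355]
eef_rot: [0.745, 0.667, 0.0, 0.001]
force: [-0.1, -0.8, 6.0]
grip_width: 0.0343
gripper_force: 30.0
```

Emit:
drive_tool --plan '[{"x": 0, "y": 0, "z": -0.5, "ax": 0, "ay": 0, "az": 0}, {"x": 0, "y": 0, "z": -1, "ax": 0, "ay": 0, "az": 0}, {"x": 0, "y": 0, "z": -1, "ax": 0, "ay": 0, "az": 0}, {"x": 0, "y": 0, "z": -1, "ax": 0, "ay": 0, "az": 0}, {"x": 0, "y": 0, "z": 0, "ax": 0, "ay": 0, "az": 0}]'

```text
time: 5.48
ee_pos: [0.5581, -0.181, 0.1085]
eef_rot: [0.745, 0.667, 0.001, 0.002]
force: [0.5, 0.1, -1.9]
grip_width: 0.0343
gripper_force: 30.0
```

```bash
python3 -c "
from h import *
go(.6265,.0635,.11,0)"
```

```text
t 5.48 p [ 0.5581 -0.181   0.1085] yaw -6.25 
 shift tool [12.52  2.07 -0.08] turn [ 0.06  0.01 -1.25] grip 0.0343 30.0 F [ 0.5  0.1 -1.9] q7 [ 0.41  0.59 -0.29  2.01  0.3   0.58 -0.19]
```

Emit:
drive_tool --plan '[{"x": 1, "y": 0.17, "z": 0, "ax": 0, "ay": 0, "az": 0}, {"x": 1, "y": 0.17, "z": 0, "ax": 0, "ay": 0, "az": 0}, {"x": 1, "y": 0.17, "z": 0, "ax": 0, "ay": 0, "az": 0}, {"x": 1, "y": 0.17, "z": 0, "ax": 0, "ay": 0, "az": 0}, {"x": 1, "y": 0.17, "z": 0, "ax": 0, "ay": 0, "az": 0}, {"x": 1, "y": 0.17, "z": 0, "ax": 0, "ay": 0, "az": 0}, {"x": 1, "y": 0.17, "z": 0, "ax": 0, "ay": 0, "az": 0}, {"x": 1, "y": 0.17, "z": 0, "ax": 0, "ay": 0, "az": 0}, {"x": 1, "y": 0.17, "z": 0, "ax": 0, "ay": 0, "az": 0}, {"x": 1, "y": 0.17, "z": 0, "ax": 0, "ay": 0, "az": 0}]'

```text
time: 6.32
ee_pos: [0.6118, 0.0154, 0.1041]
eef_rot: [0.745, 0.668, -0.0, -0.0]
force: [1.0, -0.2, -2.4]
grip_width: 0.0348
gripper_force: 30.0
```

Emit:
drive_tool --plan '[{"x": 1, "y": 0.17, "z": 0, "ax": 0, "ay": 0, "az": 0}, {"x": 1, "y": 0.17, "z": 0, "ax": 0, "ay": 0, "az": 0}, {"x": 0.5, "y": 0.05, "z": 0, "ax": 0, "ay": 0, "az": 0}, {"x": 0, "y": 0, "z": 0, "ax": 0, "ay": 0, "az": 0}, {"x": 0, "y": 0, "z": 0, "ax": 0, "ay": 0, "az": 0}]'

```text
time: 6.73
ee_pos: [0.6247, 0.063, 0.1042]
eef_rot: [0.744, 0.668, -0.001, -0.0]
force: [0.7, -1.0, -2.4]
grip_width: 0.0345
gripper_force: 30.0
```

```bash
python3 - <<'E'
from h import *
go(.6265,.0635,.026,-6.3)
im,d,P=cloud('wrist'); Q=P.reshape(-1,3)
m=(Q[:,2]>.02)&(Q[:,2]<.036)&(np.hypot(Q[:,0]-.626,Q[:,1]-.064)<.1)
print(m.sum(),cv2.minAreaRect((Q[m,:2]*1000).astype(np.float32)))
E
```

```text
t 6.73 p [0.6247 0.063  0.1042] yaw -6.2 
 shift tool [0.04 0.09 3.91] turn [-0.01  0.01  0.02] grip 0.0345 30.0 F [ 0.7 -1.  -2.4] q7 [-0.02  0.63 -0.26  1.91  0.26  0.63 -0.55]
2007 ((628.1005249023438, 63.35672378540039), (100.19172668457031, 129.22158813476562), 4.282369136810303)
```

Emit:
drive_tool --plan '[{"x": 0, "y": 0.12, "z": 1, "ax": 0, "ay": 0, "az": 0}, {"x": 0, "y": 0, "z": 1, "ax": 0, "ay": 0, "az": 0}, {"x": 0, "y": 0, "z": 1, "ax": 0, "ay": 0, "az": 0}, {"x": 0, "y": 0, "z": 0.5, "ax": 0, "ay": 0, "az": 0}, {"x": 0, "y": 0, "z": 0.4, "ax": 0, "ay": 0, "az": 0}, {"x": 0, "y": 0, "z": 0, "ax": 0, "ay": 0, "az": 0}, {"x": 0, "y": 0, "z": 0, "ax": 0, "ay": 0, "az": 0}]'

```text
time: 7.37
ee_pos: [0.6277, 0.0625, 0.0268]
eef_rot: [0.745, 0.667, -0.0, 0.0]
force: [-0.0, -0.3, -1.9]
grip_width: 0.0346
gripper_force: 30.0
```

Emit:
drive_tool --hand -0.05 --plan '[{"x": 0, "y": 0, "z": 0, "ax": 0, "ay": 0, "az": 0}, {"x": 0, "y": 0, "z": 0, "ax": 0, "ay": 0, "az": 0}, {"x": 0, "y": 0, "z": 0, "ax": 0, "ay": 0, "az": 0}, {"x": 0, "y": 0, "z": 0, "ax": 0, "ay": 0, "az": 0}, {"x": 0, "y": 0, "z": 0, "ax": 0, "ay": 0, "az": 0}, {"x": 0, "y": 0, "z": 0, "ax": 0, "ay": 0, "az": 0}]'

```text
time: 7.87
ee_pos: [0.6278, 0.0631, 0.0269]
eef_rot: [0.745, 0.668, 0.0, 0.0]
force: [-0.1, 0.3, 0.5]
grip_width: 0.0491
gripper_force: 0.0
```

Emit:
drive_tool --plan '[{"x": 0, "y": 0, "z": -0.5, "ax": 0, "ay": 0, "az": 0}, {"x": 0, "y": 0, "z": -1, "ax": 0, "ay": 0, "az": 0}, {"x": 0, "y": 0, "z": -1, "ax": 0, "ay": 0, "az": 0}, {"x": 0, "y": 0, "z": -1, "ax": 0, "ay": 0, "az": 0}, {"x": 0, "y": 0, "z": -1, "ax": 0, "ay": 0, "az": 0}, {"x": 0, "y": 0, "z": -1, "ax": 0, "ay": 0, "az": -0.7}, {"x": 0, "y": 0, "z": -1, "ax": 0, "ay": 0, "az": -1}, {"x": 0, "y": 0, "z": -1, "ax": 0, "ay": 0, "az": -1}, {"x": 0, "y": 0, "z": 0, "ax": 0, "ay": 0, "az": 0}]'

```text
time: 8.62
ee_pos: [0.6294, 0.0634, 0.1812]
eef_rot: [0.659, 0.752, 0.002, 0.002]
force: [0.4, -0.2, 0.3]
grip_width: 0.0487
gripper_force: 0.0
```

```bash
python3 - <<'E'
from h import *
im,d,P=cloud('top'); Q=P.reshape(-1,3)
m=(Q[:,2]>.036)&(Q[:,2]<.07)&(np.hypot(Q[:,0]-.626,Q[:,1]-.064)<.07); print('bush?',m.sum(),Q[m].mean(0),Q[m].max(0))
im,d,P=cloud('wrist'); save('w2',im); Q=P.reshape(-1,3)
m=(np.hypot(Q[:,0]-.626,Q[:,1]-.064)<.07)&(Q[:,2]>.036)&(Q[:,2]<.07); print('bush w',m.sum(),Q[m].mean(0),Q[m].max(0))
# target: bracket x=10 grip point; x axis -81.7
c=np.array([.4666,.129]); a=np.radians(-81.7); g=c+.010*np.array([np.cos(a),np.sin(a)]); print(g)
go(*g,.17,8.3)
E
```

```text
<stdin>:3: RuntimeWarning: Mean of empty slice.
  ret = um.true_divide(
Traceback (most recent call last):
ValueError: zero-size array to reduction operation maximum which has no identity
```

```bash
python3 - <<'E'
from h import *
im,d,P=cloud('wrist'); save('w2',im); np.savez('w2',im=im,P=P); Q=P.reshape(-1,3)
m=(np.hypot(Q[:,0]-.626,Q[:,1]-.064)<.07)&(Q[:,2]>.033)&(Q[:,2]<.09); print('bush w',m.sum(), Q[m].mean(0) if m.any() else '')
m=(np.hypot(Q[:,0]-.467,Q[:,1]-.129)<.075)&(Q[:,2]>.008)&(Q[:,2]<.09); print('bracket',m.sum(), cv2.minAreaRect((Q[m,:2]*1000).astype(np.float32)) if m.any() else '')
c=np.array([.4666,.129]); a=np.radians(-81.7); g=c+.010*np.array([np.cos(a),np.sin(a)]); print(g)
go(*g,.17,8.3)
E
```

```text
bush w 767 [0.62788069 0.06217129 0.0475673 ]
bracket 6062 ((469.0564880371094, 127.48531341552734), (65.05648803710938, 100.04370880126953), 8.436653137207031)
[0.46804356 0.11910474]
t 8.72 p [0.6279 0.0629 0.1777] yaw 7.15 
 shift tool [ 3.78 -7.58  0.37] turn [ 0.02  0.   -0.23] grip 0.0487 0.0 F [-0.1 -0.4  0.5] q7 [ 0.05  0.55 -0.36  1.85  0.27  0.79 -0.32]
```

View pics/w2.png

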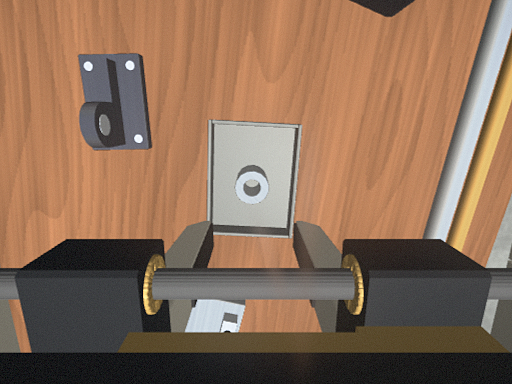

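The bush stands upright in the tray at (252,185). The bracket is clear at (115,100), and its lug faces the fixture. Moving over the bracket's grip point.

Emit:
drive_tool --plan '[{"x": 0, "y": 0, "z": 0, "ax": 0, "ay": 0, "az": -0.25}, {"x": 0.485, "y": -0.925, "z": 0, "ax": 0, "ay": 0, "az": 0}, {"x": 0.485, "y": -0.925, "z": 0, "ax": 0, "ay": 0, "az": 0}, {"x": 0.485, "y": -0.925, "z": 0, "ax": 0, "ay": 0, "az": 0}, {"x": 0.485, "y": -0.925, "z": 0, "ax": 0, "ay": 0, "az": 0}, {"x": 0.485, "y": -0.925, "z": 0, "ax": 0, "ay": 0, "az": 0}, {"x": 0.485, "y": -0.925, "z": 0, "ax": 0, "ay": 0, "az": 0}, {"x": 0.485, "y": -0.925, "z": 0, "ax": 0, "ay": 0, "az": 0}, {"x": 0.485, "y": -0.925, "z": 0, "ax": 0, "ay": 0, "az": 0}, {"x": 0, "y": 0, "z": 0, "ax": 0, "ay": 0, "az": 0}]'

```text
time: 9.55
ee_pos: [0.4655, 0.1187, 0.1757]
eef_rot: [0.652, 0.759, -0.002, -0.001]
force: [-1.9, -1.0, -0.8]
grip_width: 0.0488
gripper_force: 0.0
```

Emit:
drive_tool --plan '[{"x": 0, "y": 0, "z": 0, "ax": 0, "ay": 0, "az": 0}, {"x": 0, "y": 0, "z": 0, "ax": 0, "ay": 0, "az": 0}, {"x": 0, "y": 0, "z": 0, "ax": 0, "ay": 0, "az": 0}]'

```text
time: 9.8
ee_pos: [0.4706, 0.1177, 0.1763]
eef_rot: [0.653, 0.757, -0.0, -0.0]
force: [-0.6, -0.7, 0.3]
grip_width: 0.0489
gripper_force: 0.0
```

```bash
python3 - <<'E'
from h import *
im,d,P=cloud('wrist'); Q=P.reshape(-1,3)
m=(np.hypot(Q[:,0]-.467,Q[:,1]-.129)<.075)&(Q[:,2]>.008)&(Q[:,2]<.02); r=cv2.minAreaRect((Q[m,:2]*1000).astype(np.float32)); print('bracket',m.sum(), r)
l=(np.hypot(Q[:,0]-.467,Q[:,1]-.129)<.075)&(Q[:,2]>.055)&(Q[:,2]<.09); print('lug',l.sum(),Q[l].mean(0) if l.any() else '')
go(.470,.118,.018,8.4)
E
```

```text
bracket 3734 ((468.8467712402344, 127.43649291992188), (64.00879669189453, 100.16661834716797), 8.400344848632812)
lug 599 [0.47142864 0.10994296 0.06991158]
t 9.85 p [0.4706 0.1176 0.1763] yaw 8.45 
 shift tool [ 0.02 -0.02  7.91] turn [-0.   -0.    0.01] grip 0.0489 0.0 F [-0.5  0.  -0.5] q7 [-0.07  0.4  -0.39  2.16  0.26  0.62 -0.5 ]
```

Emit:
drive_tool --plan '[{"x": 0, "y": 0, "z": 1, "ax": 0, "ay": 0, "az": 0}, {"x": 0, "y": 0, "z": 1, "ax": 0, "ay": 0, "az": 0}, {"x": 0, "y": 0, "z": 1, "ax": 0, "ay": 0, "az": 0}, {"x": 0, "y": 0, "z": 1, "ax": 0, "ay": 0, "az": 0}, {"x": 0, "y": 0, "z": 1, "ax": 0, "ay": 0, "az": 0}, {"x": 0, "y": 0, "z": 1, "ax": 0, "ay": 0, "az": 0}, {"x": 0, "y": 0, "z": 1, "ax": 0, "ay": 0, "az": 0}, {"x": 0, "y": 0, "z": 0.5, "ax": 0, "ay": 0, "az": 0}, {"x": 0, "y": 0, "z": 0.3, "ax": 0, "ay": 0, "az": 0}, {"x": 0, "y": 0, "z": 0, "ax": 0, "ay": 0, "az": 0}]'

```text
time: 10.68
ee_pos: [0.4697, 0.1177, 0.0193]
eef_rot: [0.653, 0.758, -0.001, -0.0]
force: [0.3, -0.7, -0.2]
grip_width: 0.0486
gripper_force: 0.0
```

Emit:
drive_tool --hand 1 --plan '[{"x": 0, "y": 0, "z": 0, "ax": 0, "ay": 0, "az": 0}, {"x": 0, "y": 0, "z": 0, "ax": 0, "ay": 0, "az": 0}, {"x": 0, "y": 0, "z": 0, "ax": 0, "ay": 0, "az": 0}, {"x": 0, "y": 0, "z": 0, "ax": 0, "ay": 0, "az": 0}, {"x": 0, "y": 0, "z": 0, "ax": 0, "ay": 0, "az": 0}, {"x": 0, "y": 0, "z": 0, "ax": 0, "ay": 0, "az": 0}, {"x": 0, "y": 0, "z": 0, "ax": 0, "ay": 0, "az": 0}, {"x": 0, "y": 0, "z": 0, "ax": 0, "ay": 0, "az": 0}]'

```text
time: 11.35
ee_pos: [0.4702, 0.1179, 0.021]
eef_rot: [0.653, 0.758, 0.0, 0.0]
force: [0.8, -0.2, 6.1]
grip_width: 0.0136
gripper_force: 30.0
```

Emit:
drive_tool --plan '[{"x": 0, "y": 0, "z": -0.4, "ax": 0, "ay": 0, "az": 0}, {"x": 0, "y": 0, "z": -0.8, "ax": 0, "ay": 0, "az": 0}, {"x": 0, "y": 0, "z": -1, "ax": 0, "ay": 0, "az": 0}, {"x": 0, "y": 0, "z": -1, "ax": 0, "ay": 0, "az": 0}, {"x": 0, "y": 0, "z": -0.8, "ax": 0, "ay": 0, "az": 0}, {"x": 0, "y": 0, "z": 0, "ax": 0, "ay": 0, "az": 0}, {"x": 0, "y": 0, "z": 0, "ax": 0, "ay": 0, "az": 0}, {"x": 0, "y": 0, "z": 0, "ax": 0, "ay": 0, "az": 0}]'

```text
time: 12.02
ee_pos: [0.4693, 0.1175, 0.0999]
eef_rot: [0.653, 0.758, -0.001, -0.0]
force: [-0.4, -0.6, -5.8]
grip_width: 0.0141
gripper_force: 30.0
```

```bash
python3 - <<'E'
from h import *
im,d,P=cloud('wrist'); save('w3',im)
im,d,P=cloud('top'); Q=P.reshape(-1,3)
o=get_obs(); p=o['ee_pos']; M=R.from_quat(o['eef_rot']).as_matrix(); L=(Q-p)@M*1000
m=(abs(L[:,0])<75)&(abs(L[:,1])<60)&(Q[:,2]>.03)&(Q[:,2]<.09); print(m.sum())
# home pose target for TCP: bracket x=9.5 grip
th=np.radians(-6.4); Rm=np.array([[np.cos(th),-np.sin(th)],[np.sin(th),np.cos(th)]])
for f in ([10,2],[18,-15]):
    # +10 along fixture -y for the grip point; f is bracket origin
    t=np.array([.5558,-.1846])+Rm@np.array([f[0],f[1]-9.8])/1000; print(f,t); go(*t,.10,-6.4)
E
```

```text
32
[10, 2] [ 0.56486822 -0.19346608]
t 12.12 p [0.4691 0.1177 0.0996] yaw 8.52 
 shift tool [-16.09   2.43  -0.02] turn [-0.02  0.01  2.98] grip 0.0138 30.0 F [-0.4 -0.1 -6.4] q7 [-0.14  0.52 -0.31  2.23  0.37  0.44 -0.6 ]
[18, -15] [ 0.57092339 -0.21125189]
t 12.12 p [0.4691 0.1177 0.0996] yaw 8.52 
 shift tool [-17.02   2.6   -0.02] turn [-0.02  0.01  2.98] grip 0.0138 30.0 F [-0.4 -0.1 -6.4] q7 [-0.14  0.52 -0.31  2.23  0.37  0.44 -0.6 ]
```

View pics/w3.png

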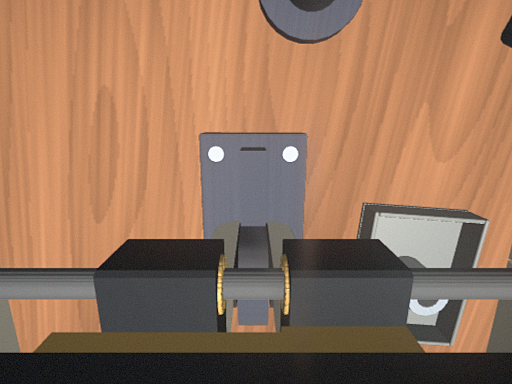

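Bracket held and hanging level. Next I turn it and carry it over the fixture, staging it about 8 mm off the long fence and 17 mm off the end fence.

Emit:
drive_tool --plan '[{"x": 0, "y": 0, "z": 0, "ax": 0, "ay": 0, "az": 1}, {"x": 0, "y": 0, "z": 0, "ax": 0, "ay": 0, "az": 1}, {"x": 0, "y": 0, "z": 0, "ax": 0, "ay": 0, "az": 0.98}, {"x": -0.93, "y": 0.405, "z": 0, "ax": 0, "ay": 0, "az": 0}, {"x": -0.93, "y": 0.405, "z": 0, "ax": 0, "ay": 0, "az": 0}, {"x": -0.93, "y": 0.405, "z": 0, "ax": 0, "ay": 0, "az": 0}, {"x": -0.93, "y": 0.405, "z": 0, "ax": 0, "ay": 0, "az": 0}, {"x": -0.93, "y": 0.405, "z": 0, "ax": 0, "ay": 0, "az": 0}, {"x": -0.93, "y": 0.405, "z": 0, "ax": 0, "ay": 0, "az": 0}, {"x": -0.93, "y": 0.405, "z": 0, "ax": 0, "ay": 0, "az": 0}]'

```text
time: 12.95
ee_pos: [0.5112, -0.0186, 0.0994]
eef_rot: [0.745, 0.667, -0.001, -0.001]
force: [-0.0, -0.3, -5.5]
grip_width: 0.0137
gripper_force: 30.0
```

Emit:
drive_tool --plan '[{"x": -0.93, "y": 0.405, "z": 0, "ax": 0, "ay": 0, "az": 0}, {"x": -0.93, "y": 0.405, "z": 0, "ax": 0, "ay": 0, "az": 0}, {"x": -0.93, "y": 0.405, "z": 0, "ax": 0, "ay": 0, "az": 0}, {"x": -0.93, "y": 0.405, "z": 0, "ax": 0, "ay": 0, "az": 0}, {"x": -0.93, "y": 0.405, "z": 0, "ax": 0, "ay": 0, "az": 0}, {"x": -0.93, "y": 0.405, "z": 0, "ax": 0, "ay": 0, "az": 0}, {"x": -0.93, "y": 0.405, "z": 0, "ax": 0, "ay": 0, "az": 0}, {"x": -0.93, "y": 0.405, "z": 0, "ax": 0, "ay": 0, "az": 0}, {"x": -0.93, "y": 0.405, "z": 0, "ax": 0, "ay": 0, "az": 0}, {"x": 0, "y": 0, "z": 0, "ax": 0, "ay": 0, "az": 0}]'

```text
time: 13.78
ee_pos: [0.5655, -0.197, 0.0989]
eef_rot: [0.747, 0.665, -0.001, 0.0]
force: [0.8, -0.3, -6.7]
grip_width: 0.014
gripper_force: 30.0
```

Emit:
drive_tool --plan '[{"x": 0, "y": 0, "z": 0, "ax": 0, "ay": 0, "az": 0}, {"x": 0, "y": 0, "z": 0, "ax": 0, "ay": 0, "az": 0}, {"x": 0, "y": 0, "z": 0, "ax": 0, "ay": 0, "az": 0}, {"x": 0, "y": 0, "z": 0, "ax": 0, "ay": 0, "az": 0}]'

```text
time: 14.12
ee_pos: [0.5652, -0.191, 0.1003]
eef_rot: [0.745, 0.667, -0.0, -0.0]
force: [0.2, 0.1, -5.3]
grip_width: 0.0139
gripper_force: 30.0
```

```bash
cat >> h.py <<'E'
def bracket(name='wrist'):
    "flange top seen by the wrist camera: rectangle in tool frame (mm), plane tilt; and plate/long fence"
    o=get_obs(); p=np.array(o['ee_pos']); M=R.from_quat(o['eef_rot']).as_matrix()
    im,d,P=cloud('wrist'); np.savez('last',im=im,P=P); L=((P-p)@M*1000)
    g=im.astype(int).mean(-1)
    m=(abs(L[...,2]-3)<9)&(abs(L[...,1])<45)&(L[...,0]>12)&(L[...,0]<80)&(abs(L[...,1])>10)&(g<140)
    A=L[m]; W=P[m]
    C=np.linalg.lstsq(np.c_[W[:,:2],np.ones(len(W))],W[:,2],rcond=None)[0]
    k=abs(np.c_[W[:,:2],np.ones(len(W))]@C-W[:,2])<.002; A=A[k];W=W[k]
    print('n',len(A),'plane slope world',np.round(C[:2],3),'z',W[:,2].mean().round(4),'rear edge x',np.percentile(A[:,0],99.5).round(1),'y',np.percentile(A[:,1],[.5,99.5]).round(1), 'z tool',A[:,2].mean().round(1))
    r=A[(A[:,0]>25)]
    for s in (-1,1):
        b=[(x,(s*r[(abs(r[:,0]-x)<2)][:,1]).max()*s) for x in range(28,56,3) if (abs(r[:,0]-x)<2).sum()>3]
        if len(b)>3:
            b=np.array(b); c=np.polyfit(b[:,0],b[:,1],1); print(' side',s,'slope deg',np.degrees(c[0]).round(2),'y at 40',np.polyval(c,40).round(1))
    return im,P
E
python3 - <<'E'
from h import *
go(.5649,-.1935,.05,-6.4)
im,P=bracket(); save('w4',im)
Q=P.reshape(-1,3); th=np.radians(-6.4); Rm=np.array([[np.cos(th),-np.sin(th)],[np.sin(th),np.cos(th)]])
f=(Q[:,:2]-[.5558,-.1846])@Rm*1000
m=(Q[:,2]>.03)&(Q[:,2]<.038)&(f[:,0]>35)&(f[:,0]<90)&(abs(f[:,1])<100); print('long fence',m.sum(),cv2.minAreaRect(f[m].astype(np.float32)))
E
```

```text
t 14.12 p [ 0.5652 -0.191   0.1003] yaw -6.3 
 shift tool [-0.13  0.    2.51] turn [-0.01 -0.    0.02] grip 0.0139 30.0 F [ 0.2  0.1 -5.3] q7 [ 0.45  0.62 -0.32  1.98  0.33  0.59 -0.2 ]
n 5177 plane slope world [-0.001 -0.003] z 0.0933 rear edge x 59.9 y [-31.   31.7] z tool 7.0
 side -1 slope deg 0.51 y at 40 -31.2
 side 1 slope deg 0.26 y at 40 31.8
long fence 2701 ((59.73777770996094, 19.070823669433594), (18.282594680786133, 111.06978607177734), 0.599759578704834)
```

View pics/w4.png

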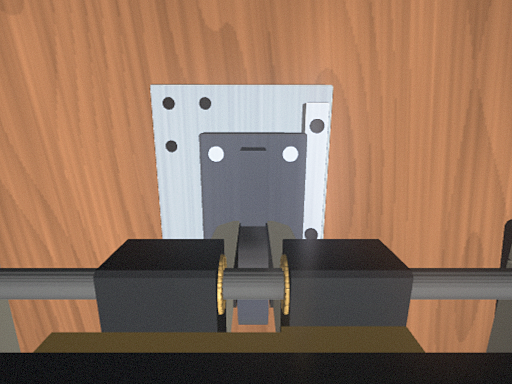

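The wrist view shows the bracket level over the plate, with the long fence to its right at (315,165). Flange top is at z 0.0933, so its underside is TCP minus 21 mm. Lowering.

Emit:
drive_tool --plan '[{"x": 0, "y": 0, "z": 0.8, "ax": 0, "ay": 0, "az": 0}, {"x": 0, "y": 0, "z": 0.8, "ax": 0, "ay": 0, "az": 0}, {"x": 0, "y": 0, "z": 0.7, "ax": 0, "ay": 0, "az": 0}, {"x": 0, "y": 0, "z": 0.5, "ax": 0, "ay": 0, "az": 0}, {"x": 0, "y": 0, "z": 0.3, "ax": 0, "ay": 0, "az": 0}, {"x": 0, "y": 0, "z": 0, "ax": 0, "ay": 0, "az": 0}, {"x": 0, "y": 0, "z": 0, "ax": 0, "ay": 0, "az": 0}, {"x": 0, "y": 0, "z": 0, "ax": 0, "ay": 0, "az": 0}]'

```text
time: 14.83
ee_pos: [0.5659, -0.1922, 0.0392]
eef_rot: [0.745, 0.667, 0.0, 0.0]
force: [-0.4, 0.2, -6.5]
grip_width: 0.0139
gripper_force: 30.0
```

```bash
python3 - <<'E'
from h import *
go(.5709,-.2113,.037,-6.3)
bracket()
E
```

```text
t 14.83 p [ 0.5659 -0.1922  0.0392] yaw -6.39 
 shift tool [-0.92  0.36  0.11] turn [ 0.01  0.   -0.02] grip 0.0139 30.0 F [-0.4  0.2 -6.5] q7 [ 0.41  0.7  -0.26  2.01  0.38  0.47 -0.25]
n 5345 plane slope world [-0.001 -0.002] z 0.0323 rear edge x 70.9 y [-31.1  39.7] z tool 6.9
 side -1 slope deg 0.47 y at 40 -31.2
 side 1 slope deg 0.02 y at 40 39.8
```

Emit:
drive_tool --plan '[{"x": 0, "y": 0, "z": 0.1, "ax": 0, "ay": 0, "az": 0}, {"x": 0, "y": 0, "z": 0.05, "ax": 0, "ay": 0, "az": 0}, {"x": 0, "y": 0, "z": 0, "ax": 0, "ay": 0, "az": 0}, {"x": 0, "y": 0, "z": 0, "ax": 0, "ay": 0, "az": 0}, {"x": 0, "y": 0, "z": 0, "ax": 0, "ay": 0, "az": 0}]'

```text
time: 15.3
ee_pos: [0.566, -0.1925, 0.0369]
eef_rot: [0.746, 0.666, 0.0, 0.001]
force: [-0.8, 0.3, 6.5]
grip_width: 0.0138
gripper_force: 30.0
```

Emit:
drive_tool --plan '[{"x": 0, "y": 0.1, "z": 0, "ax": 0, "ay": 0, "az": 0}, {"x": 0, "y": 0.1, "z": 0, "ax": 0, "ay": 0, "az": 0}, {"x": 0, "y": 0.1, "z": 0, "ax": 0, "ay": 0, "az": 0}, {"x": 0, "y": 0, "z": 0, "ax": 0, "ay": 0, "az": 0}, {"x": 0, "y": 0, "z": 0, "ax": 0, "ay": 0, "az": 0}]'

```text
time: 15.72
ee_pos: [0.5718, -0.1931, 0.0369]
eef_rot: [0.745, 0.667, 0.0, 0.001]
force: [-1.8, -0.1, 6.3]
grip_width: 0.0138
gripper_force: 30.0
```

Emit:
drive_tool --plan '[{"x": 0, "y": 0.05, "z": 0, "ax": 0, "ay": 0, "az": 0}, {"x": 0, "y": 0.05, "z": 0, "ax": 0, "ay": 0, "az": 0}, {"x": 0, "y": 0, "z": 0, "ax": 0, "ay": 0, "az": 0}, {"x": 0, "y": 0, "z": 0, "ax": 0, "ay": 0, "az": 0}]'

```text
time: 16.05
ee_pos: [0.5733, -0.1933, 0.0369]
eef_rot: [0.745, 0.667, -0.0, 0.0]
force: [-4.3, -0.3, 8.2]
grip_width: 0.0139
gripper_force: 30.0
```

Emit:
drive_tool --plan '[{"x": 0, "y": 0.05, "z": 0, "ax": 0, "ay": 0, "az": 0}, {"x": 0, "y": 0, "z": 0, "ax": 0, "ay": 0, "az": 0}, {"x": 0, "y": 0, "z": 0, "ax": 0, "ay": 0, "az": 0}]'

```text
time: 16.3
ee_pos: [0.5733, -0.1933, 0.0369]
eef_rot: [0.746, 0.666, -0.001, -0.0]
force: [-7.4, 1.9, 11.6]
grip_width: 0.0142
gripper_force: 30.0
```

Emit:
drive_tool --plan '[{"x": 0, "y": 0.05, "z": 0, "ax": 0, "ay": 0, "az": 0}, {"x": 0, "y": 0, "z": 0, "ax": 0, "ay": 0, "az": 0}, {"x": 0, "y": 0, "z": 0, "ax": 0, "ay": 0, "az": 0}]'

```text
time: 16.55
ee_pos: [0.5733, -0.1933, 0.037]
eef_rot: [0.746, 0.666, -0.001, -0.001]
force: [-10.6, 1.7, 14.5]
grip_width: 0.0139
gripper_force: 30.0
```

Emit:
drive_tool --plan '[{"x": 0, "y": -0.05, "z": -0.05, "ax": 0, "ay": 0, "az": 0}, {"x": -0.15, "y": 0, "z": 0, "ax": 0, "ay": 0, "az": 0}, {"x": -0.15, "y": 0, "z": 0, "ax": 0, "ay": 0, "az": 0}, {"x": -0.15, "y": 0, "z": 0, "ax": 0, "ay": 0, "az": 0}, {"x": -0.15, "y": 0, "z": 0, "ax": 0, "ay": 0, "az": 0}, {"x": -0.15, "y": 0, "z": 0, "ax": 0, "ay": 0, "az": 0}, {"x": 0, "y": 0, "z": 0, "ax": 0, "ay": 0, "az": 0}, {"x": 0, "y": 0, "z": 0, "ax": 0, "ay": 0, "az": 0}, {"x": 0, "y": 0, "z": 0, "ax": 0, "ay": 0, "az": 0}]'

```text
time: 17.3
ee_pos: [0.5717, -0.2077, 0.037]
eef_rot: [0.745, 0.667, -0.001, -0.001]
force: [-6.8, 3.2, 4.3]
grip_width: 0.014
gripper_force: 30.0
```

```bash
python3 - <<'E'
from h import *
go(.5715,-.2113,.037,-6.3)
bracket()
E
```

```text
t 17.3 p [ 0.5717 -0.2077  0.037 ] yaw -6.38 
 shift tool [-0.18  0.01 -0.  ] turn [-0.02 -0.   -0.02] grip 0.014 30.0 F [-6.8  3.2  4.3] q7 [ 0.43  0.72 -0.27  1.99  0.38  0.49 -0.22]
n 5232 plane slope world [0.016 0.027] z 0.0302 rear edge x 70.1 y [-31.2  32.1] z tool 6.8
 side -1 slope deg -0.11 y at 40 -31.3
 side 1 slope deg 0.27 y at 40 32.3
```

Emit:
drive_tool --plan '[{"x": -0.1, "y": 0, "z": 0, "ax": 0, "ay": 0, "az": 0}, {"x": -0.05, "y": 0, "z": 0, "ax": 0, "ay": 0, "az": 0}, {"x": 0, "y": 0, "z": 0, "ax": 0, "ay": 0, "az": 0}, {"x": 0, "y": 0, "z": 0, "ax": 0, "ay": 0, "az": 0}]'

```text
time: 17.68
ee_pos: [0.5714, -0.2102, 0.037]
eef_rot: [0.745, 0.667, -0.0, -0.001]
force: [-6.0, 5.1, 4.2]
grip_width: 0.0136
gripper_force: 30.0
```

Emit:
drive_tool --plan '[{"x": -0.05, "y": 0, "z": 0, "ax": 0, "ay": 0, "az": 0}, {"x": -0.05, "y": 0, "z": 0, "ax": 0, "ay": 0, "az": 0}, {"x": 0, "y": 0, "z": 0, "ax": 0, "ay": 0, "az": 0}, {"x": 0, "y": 0, "z": 0, "ax": 0, "ay": 0, "az": 0}]'

```text
time: 18.02
ee_pos: [0.5713, -0.2115, 0.037]
eef_rot: [0.745, 0.667, -0.0, -0.001]
force: [-5.7, 7.5, 6.7]
grip_width: 0.0138
gripper_force: 30.0
```

Emit:
drive_tool --plan '[{"x": -0.05, "y": 0, "z": 0, "ax": 0, "ay": 0, "az": 0}, {"x": -0.05, "y": 0, "z": 0, "ax": 0, "ay": 0, "az": 0}, {"x": 0, "y": 0, "z": 0, "ax": 0, "ay": 0, "az": 0}, {"x": 0, "y": 0, "z": 0, "ax": 0, "ay": 0, "az": 0}]'

```text
time: 18.35
ee_pos: [0.5713, -0.2116, 0.037]
eef_rot: [0.745, 0.667, 0.001, -0.002]
force: [-5.4, 11.5, 6.9]
grip_width: 0.0136
gripper_force: 30.0
```

Emit:
drive_tool --plan '[{"x": 0, "y": 0.06, "z": 0, "ax": 0, "ay": 0, "az": 0}, {"x": 0, "y": 0.06, "z": 0, "ax": 0, "ay": 0, "az": 0}, {"x": 0, "y": 0.06, "z": 0, "ax": 0, "ay": 0, "az": 0}, {"x": -0.05, "y": 0, "z": 0, "ax": 0, "ay": 0, "az": 0}, {"x": 0, "y": 0, "z": 0, "ax": 0, "ay": 0, "az": 0}, {"x": 0, "y": 0, "z": 0, "ax": 0, "ay": 0, "az": 0}, {"x": 0, "y": 0, "z": 0, "ax": 0, "ay": 0, "az": 0}]'

```text
time: 18.93
ee_pos: [0.5714, -0.2116, 0.0372]
eef_rot: [0.744, 0.668, -0.001, -0.004]
force: [-16.6, 17.2, 19.1]
grip_width: 0.0138
gripper_force: 30.0
```

```bash
python3 - <<'E'
from h import *
go(.5715,-.2116,.037,-6.3)
print(get_obs()['moment'])
im,P=bracket(); save('w5',im)
Q=P.reshape(-1,3); g=im.reshape(-1,3).mean(1); th=np.radians(-6.4); Rm=np.array([[np.cos(th),-np.sin(th)],[np.sin(th),np.cos(th)]])
f=np.c_[(Q[:,:2]-[.5558,-.1846])@Rm*1000,Q[:,2]*1000]
def fit(m,n):
    A=np.c_[f[m][:,:2],np.ones(m.sum())]; c=np.linalg.lstsq(A,f[m][:,2],rcond=None)[0]; k=abs(A@c-f[m][:,2])<1.5
    c=np.linalg.lstsq(A[k],f[m][k,2],rcond=None)[0]; print(n,m.sum(),'slope',c[:2].round(4),'z mean',f[m][k,2].mean().round(2))
fit((abs(f[:,2]-30)<5)&(f[:,0]>-10)&(f[:,0]<46)&(f[:,1]>5)&(f[:,1]<32)&(abs(f[:,0]-18)>10)&(g<140),'flange')
fit((abs(f[:,2]-16)<4)&(f[:,0]>-70)&(f[:,0]<45)&(f[:,1]>42)&(f[:,1]<85),'plate')
m=(abs(f[:,2]-34)<3)&(f[:,0]>44)&(f[:,1]>40)&(f[:,1]<80)&(f[:,0]<75); r=f[m]
e=[(y,np.percentile(r[abs(r[:,1]-y)<1.5][:,0],[2,98])) for y in range(42,72,6) if (abs(r[:,1]-y)<1.5).any()]; print('fence edges',e)
E
```

```text
t 18.93 p [ 0.5714 -0.2116  0.0372] yaw -6.23 
 shift tool [-0.    0.01  0.01] turn [-0.09 -0.04  0.01] grip 0.0138 30.0 F [-16.6  17.2  19.1] q7 [ 0.45  0.72 -0.28  1.98  0.38  0.5  -0.21]
[ 3.32740165  3.41017167 -0.10138362]
n 5313 plane slope world [0.001 0.014] z 0.0304 rear edge x 68.7 y [-31.1  32.2] z tool 6.8
 side -1 slope deg 0.2 y at 40 -31.3
 side 1 slope deg 0.19 y at 40 32.2
flange 2301 slope [-0.0084  0.0021] z mean 30.5
plate 14193 slope [0.0002 0.001 ] z mean 16.08
fence edges [(42, array([50.51354758, 67.55316883])), (48, array([50.51562473, 67.81117809])), (54, array([50.35494526, 68.14649921])), (60, array([50.34987196, 68.00966303])), (66, array([50.36045977, 67.83234232]))]
```

View pics/w5.png

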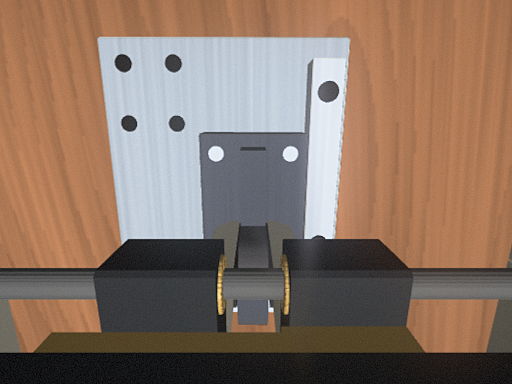

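The bracket sits flush along the long fence, with its edge at (305,190) and its rear edge at (253,133). It stopped at fixture x≈18, y≈-15, so both fences are in contact. I'll ease the long-fence push slightly, since it was leaning the tool, and let it settle.

Emit:
drive_tool --plan '[{"x": 0, "y": -0.05, "z": -0.02, "ax": 0, "ay": 0, "az": 0}, {"x": 0, "y": 0, "z": 0, "ax": 0, "ay": 0, "az": 0}, {"x": 0, "y": 0, "z": 0, "ax": 0, "ay": 0, "az": 0}, {"x": 0, "y": 0, "z": 0, "ax": 0, "ay": 0, "az": 0}, {"x": 0, "y": 0, "z": 0, "ax": 0, "ay": 0, "az": 0}]'

```text
time: 19.4
ee_pos: [0.5713, -0.2116, 0.0372]
eef_rot: [0.745, 0.668, -0.001, -0.004]
force: [-12.4, 15.8, 11.4]
grip_width: 0.0137
gripper_force: 30.0
```

Emit:
drive_tool --plan '[{"x": 0, "y": 0, "z": 0, "ax": 0, "ay": 0, "az": 0}, {"x": 0, "y": 0, "z": 0, "ax": 0, "ay": 0, "az": 0}, {"x": 0, "y": 0, "z": 0, "ax": 0, "ay": 0, "az": 0}, {"x": 0, "y": 0, "z": 0, "ax": 0, "ay": 0, "az": 0}, {"x": 0, "y": 0, "z": 0, "ax": 0, "ay": 0, "az": 0}, {"x": 0, "y": 0, "z": 0, "ax": 0, "ay": 0, "az": 0}]'

```text
time: 19.9
ee_pos: [0.5714, -0.2116, 0.0372]
eef_rot: [0.744, 0.668, -0.001, -0.004]
force: [-12.2, 16.6, 11.3]
grip_width: 0.0136
gripper_force: 30.0
```

```bash
python3 -c "
from bench import hand_in
print(hand_in())"
```

```text
the job is handed in; nothing more can be done
None
```

The job is handed in, with no verdict returned: the bush is upright in the tray, and the gripper still holds the bracket flat in the corner, pressing each fence with roughly 8 N or more (estimated from the wrist force).

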